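# Clamp a glued adapter case with a ratchet-lever clamp

### The job

Set the loose black adapter case into the ratchet clamp, flat on its bed between the moving jaw and the sprung end pad, and pump the lever back and forth, feeling the load through it, until the jaw squeezes the case with about 30 N (take the notch nearest to that; more than twice that would crack the glued case). Close the jaw only by its lever, not by pushing the jaw or the toothed wheel. Finish with the lever swung back to the stop where its joint reads 0, let go of everything, and leave the flask, mug, screwdriver and bit box where they are.

Things in the scene. Friction and masses are not known exactly. Their poses are not given: they have to be found in the camera images.
- clamp: Fixed grey steel ratchet clamp on the bench. Base plate 305 x 150 mm, 12 mm thick. Origin on the bench under the middle of the face of the fully open jaw; +x is the jaw's closing direction, z up. The open jaw's face stands at x = 0, with 1 mm of slack. There is no release: notches gained cannot be given back.
- bed (a point): Place for the case: on the base plate's top (12 mm above the bench), at clamp x = 37 mm, y = 0, beside the open jaw, the case's 58 mm side along clamp x. The steel end pad, 56 mm wide, top 52 mm above the bench, faces the jaw at clamp x = 74 to 98 mm: a screw sets its depth anew each time and it is not reported. It is sprung, 3 N per mm. The bed is open on both y sides.
- jaw: Moving steel jaw, 14 mm thick, 56 mm wide, top 52 mm above the bench; it starts fully open. Origin at the middle of its face's lower edge, 12.5 mm above the bench; axes as the clamp's. Geared to the wheel: 20 mm per rad, so 6.3 mm per notch, which adds 18.8 N of squeeze per notch once the case bears on the end pad. It may push the case along the bed before that.
- wheel: Steel ratchet wheel lying flat, 100 mm diameter, 20 saw teeth (18 degrees each), 28 to 38 mm above the bench, at clamp x = -80 mm. A sprung pawl on the base stops it turning back. Origin on its axis at its underside.
- pivot (a point): Vertical axis of lever and wheel, at the lever's height (42 mm above the bench). At lever angle 0 the arm points 204 degrees counter-clockwise (from above) from clamp +x, i.e. away from the jaw and 24 degrees towards the -y side; it turns clockwise as the angle grows.
- knob (a point): Top centre of the black upright cylindrical grip at the lever's end: 18 mm diameter, 50 to 98 mm above the bench, 100 mm from the pivot; it does not spin on the lever. Level push needed on it in the drive stroke = the jaw's squeeze x 0.2, plus friction that is there without load too: 1 to 2.5 N while moving or creeping; after a quick stop -1 to +2 N remains.
- lever (a joint): Lever angle, rad, 0 to 0.84 (stops). Growing is the drive stroke: the lever's pawl meets a tooth at about 0.11 and turns the wheel; one notch is kept once past 0.46, a second past 0.78. Back below 0.06 it has the next tooth. Going back, the wheel slips 0.05 to 0.07 rad onto the notch kept (3 to 4 N less squeeze). Let go, the lever stays put, unless the loaded wheel pushes it back to that notch.
- case: Loose black plastic mains adapter case, 58 mm (x) x 46 mm (y) x 42 mm high, 0.22 kg nominal, seam round its middle across x. Origin at the centre of its underside. It is to be squeezed along its x (either end first).
- flask: Dark steel drinking flask, 68 mm diameter, 230 mm tall. Bystander; origin at centre of its foot.
- mug: White mug, 76 mm diameter, 90 mm tall. Bystander; origin at centre of its foot.
- driver: Red-handled screwdriver lying on the bench. Bystander; handle towards its -x end.
- bit_box: Open yellow box with compartments, 100 x 160 x 35 mm. Bystander; origin at centre of its underside.
Mind the look-alikes: they are no part of the job. Several things have the shape of the case; the one meant has the colours described above.

How it is judged:
By the outcome, as a careful person would: the job done as asked, in the order asked, and still so for the second after the job is handed in, with the robot touching nothing.
It also fails if it takes over 69 s, if anything falls off the work surface, if the arm or the gripper's body presses on something with over 40 N, if the wrist force passes 120 N, or if a joint passes its speed limit or range.

### The arm

A 7-joint arm with a two-finger parallel gripper is mounted at the origin on the work surface. World frame = base frame: x ahead of the robot, y to its left, z up, the work surface at z = 0. Lengths are in m, angles in degrees, forces in N, time in s.
With the tool pointing down it reaches from about 0.35 to 0.9 m from the base axis. Payload 19.9 kg.
Tool frame: the origin (TCP) lies at the very end of the fingers, on their centre line; the grasp point (between the pads) lies bot.grasp_offset behind it (bot.grasp_offset is the distance from the TCP to the grasp point, in m); z points along the fingers, y is the line along which they close (so a half turn about z gives the same grasp; the last joint's range is limited). The gripper opens to 85 mm and grips with 20 to 120 N. Pads are 22 mm wide; open, the fingers measure 114 mm over their backs; the gripper's body (76 mm by 85 mm) begins 54 mm behind the grasp point. The pads swing forward as they close: fully open they stand 13 mm farther back than shut.
Start: joints at [-69.414, 23.915, -0.59, 92.452, 0.269, 63.638, -3.037], TCP at [0.244, 0.575, 0.231] pointing down, gripper open.
Joint ranges: [-161.28, 161.28], [-22.2, 115.67], [-73.04, 71.86], [3.21, 147.25], [-68.34, 248.33], [10.77, 114.83], [-161.83, 161.83]. Speed limits (degrees/s): [108.29, 108.29, 136.94, 136.94, 172.46, 172.46, 172.46].

### API

Orientations are given as [roll, pitch, yaw] about the fixed x, y, z axes, in that order (R = Rz(yaw) Ry(pitch) Rx(roll)).
In Python, from bench import bot, command_gripper, kinematics, status, viewer, job, spotter gives the robot as it stands. Calls block until the motion is done:
- bot.movep(position, orientation): joint-space move of the TCP to a pose.
- bot.move_linear(position, attitude=None, max_speed=0.15, contact_N=None): straight line of the TCP; attitude=None keeps the orientation; max_speed is the mean speed in m/s. With contact_N (N) it stops when the force on the tool has changed by that much, and returns True; else False.
- bot.move_j(angles): joint-space move.
- command_gripper(opening): finger opening in m; the grip force is fixed at half the most; returns when the fingers have stopped.
- bot.wait(seconds).
- kinematics.solve_ik(position, orientation): joint angles nearest the present ones, or None.
- status.read_state(): the state.
- viewer.snapshot(name): name is "scene" or "top"; returns the picture (480x640x3 uint8, red, green, blue); there is no depth.
- viewer.camera_info(name): a dict with "fx", "fy", "cx", "cy" (pixels), "k1" (the pictures are not rectified: a ray, as slopes to the right and down, at radius r is drawn at 1 + k1 r^2 times it, then the intrinsics apply), "R" (3x3) and "t" (3): a world point X has camera coordinates R X + t. Camera axes: x right, y down, z forward; pixel columns grow to the right and rows downward; lengths in m; the calibration is good to about 2 mm. A picture is of the moment at which its call begins. camera_info takes no time and is no camera call.
A pose or a line that the arm cannot do raises bot.MotionError and nothing moves.
- job.finish_job(): hands the job in; it is judged then, once.
Trained networks look in the newest picture that a camera, given by its name, has taken for a name from the list of things; names that differ only in an ending like _2 or _b are one class to them, and where a whole thing is asked for, a point or a joint stands for the part that bears it (a point fixed in the world has none). Each returns a list of dicts, best first, with "conf" (0 to 1); they miss things now and then, are a little off and sometimes report something else, mostly with a low value. They report only what shows in the picture. A call takes as long as a camera call. They do not tell look-alikes from the thing itself.
- spotter.regions_of(camera, thing): "pixels" (480x640 bool, what is visible of it).
- spotter.mark_of(camera, thing): "xyz" ([x, y, z] in m, in world coordinates, good to about 4 mm: a listed point, or the origin of a listed thing).
The state is a dict: "t": time; "joint_pos": joint angles; "joint_vel": joint speeds; "tau": joint torques, N m; "position": TCP position; "tool_rot": TCP orientation; "force": force on the tool from outside, world axes, zero at the start; "ft_torque": the same for the moment, N m; "finger_gap": finger opening in m; "gripper_force": force on a finger pad.
Only numpy, scipy, OpenCV 4.12 (cv2) and the standard library are available. Lean on these libraries where they do the work, as an engineer would, in place of code of your own. Each camera call takes 0.05 s, during which the arm holds its last target. There are 200 camera calls.

## Working session

There is one attempt and no reset: what is moved stays moved. The work goes in short steps, each a Python script; the robot and the scene stay as the last script left them, time stands still between calls to the robot, and variables do not carry over. Pictures are saved under pics/ and viewed, at most 10 in all, crops included, and the job is handed in when it is done.

```bash
ls; mkdir -p pics; cat > h.py <<'E'
import numpy as np, cv2
from bench import bot, command_gripper, kinematics, status, viewer, job, spotter
def pix(cam,X):
    c=viewer.camera_info(cam);R=np.array(c["R"]);t=np.array(c["t"])
    p=R@np.array(X)+t;u=p[:2]/p[2];u=u*(1+c["k1"]*(u@u));return u*[c["fx"],c["fy"]]+[c["cx"],c["cy"]]
def ground(cam,uv,z):
    c=viewer.camera_info(cam);R=np.array(c["R"]);t=np.array(c["t"])
    d=(np.array(uv,float)-[c["cx"],c["cy"]])/[c["fx"],c["fy"]];u=d.copy()
    for _ in range(20):u=d/(1+c["k1"]*(u@u))
    r=R.T@np.append(u,1);o=-R.T@t;return o+r*(z-o[2])/r[2]
def snap(cam,name):
    im=viewer.snapshot(cam);cv2.imwrite("pics/"+name,im[:,:,::-1]);return im
E
python3 - <<'E'
from h import *
for c in ["scene","top"]:
    snap(c,c+"0.png");i=viewer.camera_info(c);print(c,-np.array(i["R"]).T@np.array(i["t"]),i["fx"],i["k1"])
    for n in ["case","bed","jaw","wheel","pivot","knob","clamp","flask","mug","driver","bit_box"]:
        for r in spotter.mark_of(c,n)[:5]:print(n,round(r["conf"],2),np.round(r["xyz"],4),pix(c,r["xyz"]).round())
print(status.read_state()["t"],bot.grasp_offset)
a=cv2.imread("pics/scene0.png");b=cv2.imread("pics/top0.png")
E
```

```text
pics
scene [ 1.35979508 -0.16160744  0.90955731] 458.9702046699645 0.029097649323640586
case 0.91 [ 4.239e-01  3.364e-01 -2.000e-04] [432. 220.]
case 0.81 [ 0.5337  0.3121 -0.0009] [437. 247.]
case 0.56 [0.3819 0.2269 0.0024] [393. 213.]
case 0.23 [ 0.5467 -0.1257  0.0428] [280. 257.]
bed 0.58 [ 0.5702 -0.0069  0.0116] [326. 267.]
jaw 0.62 [ 0.5617 -0.0436  0.0126] [312. 266.]
wheel 0.66 [ 0.5514 -0.1239  0.0267] [281. 262.]
pivot 0.6 [ 0.5491 -0.1252  0.0445] [280. 257.]
knob 0.56 [ 0.5478 -0.2213  0.1013] [240. 245.]
knob 0.36 [ 0.548  -0.1262  0.0417] [280. 258.]
clamp 0.84 [ 0.5653 -0.0429  0.0011] [313. 269.]
flask 0.63 [ 0.5077 -0.413  -0.0008] [169. 270.]
mug 0.89 [ 0.6582 -0.3839 -0.0023] [177. 315.]
mug 0.51 [ 0.5472 -0.1218  0.0441] [281. 257.]
mug 0.5 [ 0.5627 -0.0415  0.0159] [313. 265.]
mug 0.5 [ 0.5483 -0.2253  0.0997] [238. 246.]
driver 0.84 [ 0.7427  0.0264 -0.0017] [352. 322.]
driver 0.17 [ 0.654  -0.3829  0.0009] [178. 313.]
bit_box 0.84 [0.6874 0.3482 0.0021] [471. 288.]
top [ 0.50484187 -0.03641587  1.20805161] 465.36641228151353 -0.015943446663009786
case 0.84 [ 0.3838  0.2265 -0.0037] [224. 326.]
case 0.62 [0.4288 0.3374 0.0038] [180. 310.]
case 0.58 [ 0.5338  0.3169 -0.0012] [188. 269.]
bed 0.77 [ 0.5719 -0.0072  0.013 ] [312. 250.]
jaw 0.57 [ 0.5619 -0.0489  0.0145] [328. 254.]
wheel 0.97 [ 0.5482 -0.1227  0.0302] [358. 258.]
pivot 0.62 [ 0.5481 -0.1241  0.0426] [359. 258.]
knob 0.6 [ 0.5464 -0.2203  0.1007] [401. 256.]
clamp 0.95 [ 0.5579 -0.0392  0.003 ] [324. 256.]
flask 0.92 [ 0.5029 -0.4188  0.0007] [472. 273.]
mug 0.66 [ 0.656  -0.3873  0.0034] [457. 214.]
driver 0.71 [7.372e-01 2.310e-02 4.000e-04] [299. 188.]
bit_box 0.68 [0.6834 0.3453 0.001 ] [177. 212.]
1.2 0.0187
```

View pics/top0.png

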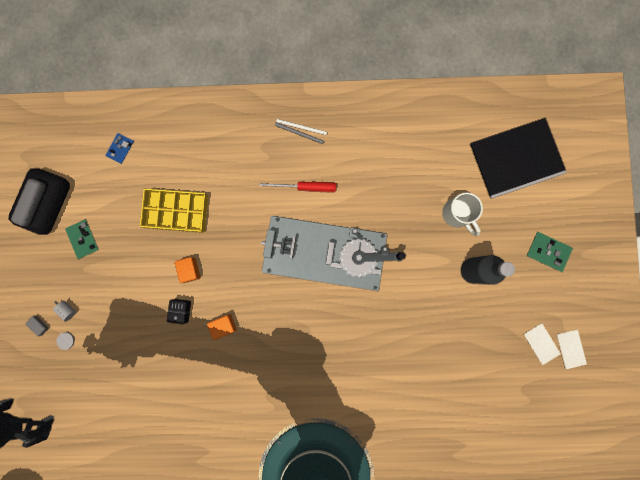

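View pics/scene0.png

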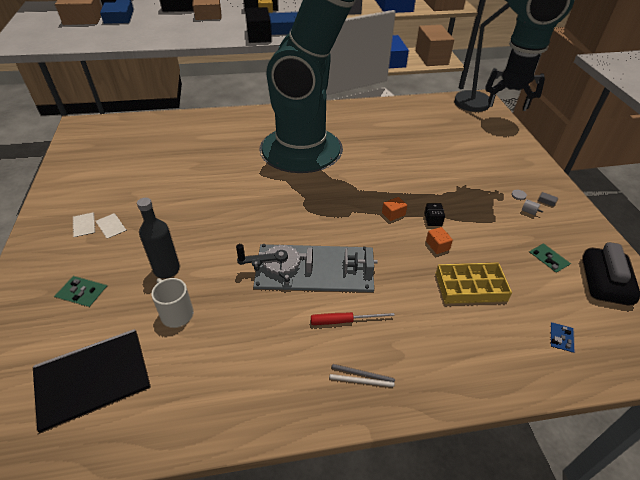

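The case could be the black block at top (180,310), the orange block at (187,269) or the orange block at (222,325). The description says black, so I choose (180,310). Next I check it close up and measure the yaws.

```bash
python3 - <<'E'
from h import *
im=cv2.imread("pics/top0.png");s=cv2.imread("pics/scene0.png")
a=cv2.resize(im[280:340,150:210],(400,400),interpolation=cv2.INTER_CUBIC)
b=cv2.resize(s[190:235,412:457],(400,400),interpolation=cv2.INTER_CUBIC)
c=cv2.resize(im[205:300,255:415],None,fx=4,fy=4,interpolation=cv2.INTER_CUBIC)
cv2.imwrite("pics/crop.png",np.hstack([a,b]));cv2.imwrite("pics/clamp.png",c)
viewer.snapshot("top")
for n in ["case","clamp"]:
    for r in spotter.regions_of("top",n)[:4]:
        m=r["pixels"].astype(np.uint8);v,u=np.nonzero(m)
        z=.042 if n=="case" else .012
        P=np.array([ground("top",p,z)[:2] for p in zip(u,v)]).astype(np.float32)
        print(n,round(r["conf"],2),u.mean().round(),v.mean().round(),len(u),cv2.minAreaRect(P))
E
```

```text
case 0.93 222.0 327.0 487 ((0.3861592710018158, 0.2218741774559021), (0.04658404737710953, 0.06649968028068542), 20.954914093017578)
case 0.88 187.0 269.0 510 ((0.531539261341095, 0.3067915737628937), (0.06049356237053871, 0.05630778521299362), 13.677618026733398)
case 0.67 179.0 311.0 508 ((0.4273208975791931, 0.33011701703071594), (0.05422274023294449, 0.06050030514597893), 82.19044494628906)
```

View pics/crop.png

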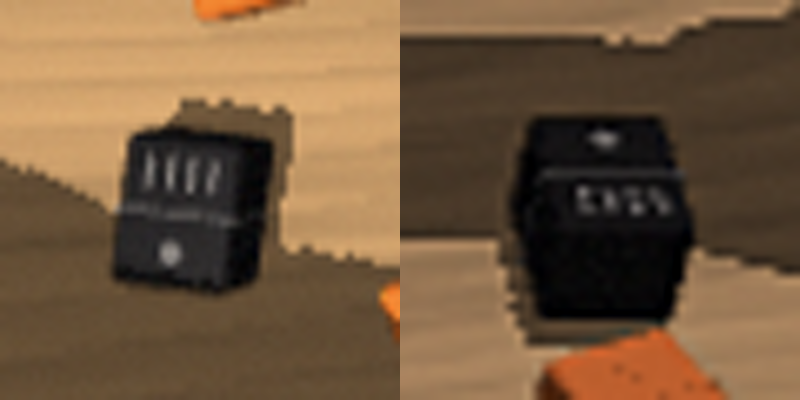

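View pics/clamp.png

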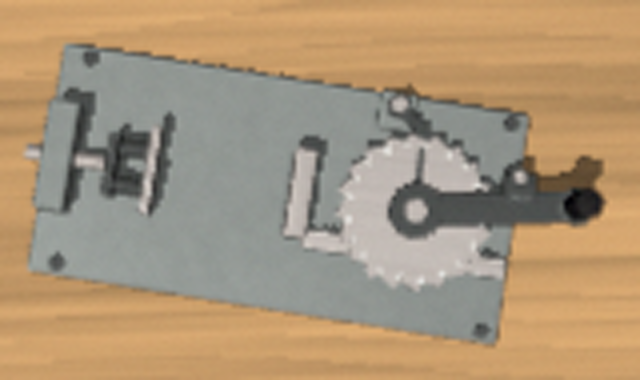

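The crop shows a black block with a light seam across its long axis and grille slots and a dot on top. Its top face runs from about (135,130) to (235,290) in the crop, with the long axis near world x. That is the case. The clamp crop shows the lever already off its 0 stop (pivot at crop (415,210), knob at (582,205)). The plate corners are clear. I now fit the poses.

```bash
python3 - <<'E'
from h import *
from scipy.optimize import minimize
M={}
for c in ["top","scene"]:
    viewer.snapshot(c)
    for r in spotter.regions_of(c,"case"):
        v,u=np.nonzero(r["pixels"])
        if np.hypot(*(np.array([u.mean(),v.mean()])-pix(c,[.427,.332,.03])))<12 and c not in M: M[c]=r["pixels"]
print({k:v.sum() for k,v in M.items()})
def box(p):
    x,y,a=p[0],p[1],np.radians(p[2]);R=np.array([[np.cos(a),-np.sin(a)],[np.sin(a),np.cos(a)]])
    return [np.append(R@[sx*.029,sy*.023]+[x,y],z) for sx in(-1,1) for sy in(-1,1) for z in(0,.042)]
def cost(p,cams=None):
    s=0
    for c in cams or M:
        h=cv2.convexHull(np.array([pix(c,X) for X in box(p)]).astype(np.float32))
        S=8;v,u=np.nonzero(M[c]);o=np.array([u.mean(),v.mean()]).round()-32
        big=np.zeros((64*S,64*S),np.uint8);cv2.fillConvexPoly(big,((h-o+.5)*S).round().astype(np.int32),1)
        m=np.kron(M[c][int(o[1]):int(o[1])+64,int(o[0]):int(o[0])+64],np.ones((S,S),np.uint8))
        s+=1-(big&m).sum()/(big|m).sum()
    return s
for cams in (None,["top"],["scene"]):
  if cams and cams[0] not in M: continue
  best=min((minimize(cost,[.427,.332,a],args=(cams,),method="Nelder-Mead",options=dict(initial_simplex=[[.427,.332,a],[.435,.332,a],[.427,.34,a],[.427,.332,a+8]])) for a in(-20,-8,5)),key=lambda r:r.fun)
  print(cams,best.x,best.fun)
# clamp
off=lambda p:(np.array(p)+.5)/4-.5+[255,205]
C=np.array([ground("top",off(p),.012)[:2] for p in [(66,45),(528,115),(495,343),(32,270)]])
ang=lambda d:np.degrees(np.arctan2(d[1],d[0]))
print("yaws",ang(C[0]-C[1]),ang(C[3]-C[2]),ang(C[3]-C[0])-90+0,ang(C[2]-C[1])-90,"len",[np.linalg.norm(C[i]-C[(i+1)%4]) for i in range(4)],"ctr",C.mean(0))
print("pivot",ground("top",off((416,210)),.045),"knob",ground("top",off((582,205)),.098),"jawtopface",ground("top",off((286,236)),.052),ground("top",off((297,150)),.052),"padface",ground("top",off((148,213)),.052),ground("top",off((170,115)),.052))
print(status.read_state()["t"],status.read_state()["tool_rot"])
E
```

```text
{'top': np.int64(564), 'scene': np.int64(399)}Traceback (most recent call last):
  File "<stdin>", line 24, in <module>
  File "<stdin>", line 24, in <genexpr>
    res = _minimize_neldermead(fun, x0, args, callback, bounds=bounds,
                               **options)
    fxr = func(xr)
    fx = function(np.copy(x), *(wrapper_args + args))
  File "<stdin>", line 16, in cost
  File "h.py", line 4, in pix
    c=viewer.camera_info(cam);R=np.array(c["R"]);t=np.array(c["t"])
ValueError: time passes only in moves, steps and waits
```

```bash
sed -i 's/c=viewer.camera_info(cam)/c=info(cam)/' h.py; sed -i '2a import functools\ninfo=functools.lru_cache(viewer.camera_info)' h.py
cat > fit.py <<'E'
from h import *
from scipy.optimize import minimize
def fit(g,z0=0.,cams=("top","scene"),ax=(-20,-8,5)):
    M={}
    for c in cams:
        viewer.snapshot(c)
        for r in spotter.regions_of(c,"case"):
            v,u=np.nonzero(r["pixels"])
            if np.hypot(*(np.array([u.mean(),v.mean()])-pix(c,[*g,z0+.03])))<12 and c not in M: M[c]=r["pixels"]
    def cost(p):
        s=0;x,y,a=p[0],p[1],np.radians(p[2]);R=np.array([[np.cos(a),-np.sin(a)],[np.sin(a),np.cos(a)]])
        B=[np.append(R@[sx*.029,sy*.023]+[x,y],z) for sx in(-1,1) for sy in(-1,1) for z in(z0,z0+.042)]
        for c in M:
            h=cv2.convexHull(np.array([pix(c,X) for X in B]).astype(np.float32))
            S=8;v,u=np.nonzero(M[c]);o=np.array([u.mean(),v.mean()]).round()-32
            big=np.zeros((64*S,64*S),np.uint8);cv2.fillConvexPoly(big,((h-o+.5)*S).round().astype(np.int32),1)
            m=np.kron(M[c][int(o[1]):int(o[1])+64,int(o[0]):int(o[0])+64],np.ones((S,S),np.uint8))
            s+=1-(big&m).sum()/(big|m).sum()
        return s
    b=min((minimize(cost,[*g,a],method="Nelder-Mead",options=dict(maxiter=120,initial_simplex=[[*g,a],[g[0]+.008,g[1],a],[g[0],g[1]+.008,a],[*g,a+8]])) for a in ax),key=lambda r:r.fun)
    return b.x,b.fun,list(M)
E
python3 - <<'E'
from fit import *
print(fit([.427,.332]));print(fit([.427,.332],cams=("top",)))
off=lambda p:(np.array(p)+.5)/4-.5+[255,205]
C=np.array([ground("top",off(p),.012)[:2] for p in [(66,45),(528,115),(495,343),(32,270)]])
ang=lambda d:np.degrees(np.arctan2(d[1],d[0]))
print("yaws",ang(C[0]-C[1]),ang(C[3]-C[2]),ang(C[0]-C[3])+90,ang(C[1]-C[2])+90,"len",[np.linalg.norm(C[i]-C[(i+1)%4]).round(4) for i in range(4)],"ctr",C.mean(0))
for n,p,z in [("pivot",(416,210),.045),("knob",(582,205),.098),("jawface",(286,236),.052),("jf",(297,150),.052),("padface",(148,213),.052),("pf",(170,115),.052)]: print(n,ground("top",off(p),z).round(4))
s=status.read_state();print(s["t"],s["tool_rot"])
E
```

```text
(array([  0.42520397,   0.3365734 , -12.03958063]), np.float64(0.2511548926387377), ['top', 'scene'])
(array([  0.427,   0.332, -20.   ]), np.float64(0.0), [])
yaws 79.59244167476614 79.43709032823934 80.20097553668778 79.56637494129043 len [np.float64(0.3018), np.float64(0.1478), np.float64(0.3002), np.float64(0.147)] ctr [ 0.56490514 -0.03946508]
pivot [ 0.5499 -0.1242  0.045 ]
knob [ 0.5479 -0.219   0.098 ]
jawface [ 0.5359 -0.0426  0.052 ]
jf [ 0.5892 -0.051   0.052 ]
padface [0.5526 0.0428 0.052 ]
pf [0.6134 0.0275 0.052 ]
1.85 [-1.79997456e+02  1.93325075e-04  1.57036598e+02]
```

```bash
cat >> h.py <<'E'
yaw=79.6;U=np.array([np.cos(np.radians(yaw)),np.sin(np.radians(yaw))]);V=np.array([-U[1],U[0]])
PIV=np.array([.549,-.124]);ORG=PIV+.08*U;BED=ORG+.037*U
def st():
    s=status.read_state();return f't={s["t"]:.2f} p={np.round(s["position"],4)} F={np.round(s["force"],2)} gap={s["finger_gap"]:.4f} gf={s["gripper_force"]:.1f}'
E
python3 - <<'E'
from h import *
print(ORG,BED)
for y in (79.6,-100.4):print(y,kinematics.solve_ik([*BED,.03],[180,0,y]))
p=[.4258,.3365];o=[180,0,170.5]
for a,z in((0,0.06),(.84,.06)):
    f=np.radians(yaw+204)-a;print(kinematics.solve_ik([*(PIV+.1*np.array([np.cos(f),np.sin(f)])),z],[180,0,np.degrees(f)-180]))
bot.movep([*p,.13],o);print(st())
bot.move_linear([*p,.008],max_speed=.12,contact_N=8);print(st())
command_gripper(.03);print(st())
bot.move_linear([*p,.12],max_speed=.2);print(st())
E
```

```text
[ 0.56344153 -0.04531428] [ 0.57012074 -0.00892214]
79.6 [-26.59979509  37.97479676  31.92010773 108.87758798 -29.42046903
  41.47669734  12.05836406]
-100.4 [ 42.32899962  52.32793646 -62.44077591 106.56343674  55.5492808
  58.31588851 124.9856886 ]
[-15.03455032  44.21336882  47.16775177 102.23846232 -40.44311658
  52.03012723  63.94783361]
[-22.20994041  41.71599707  55.51155878 114.04362562 -46.08093503
  49.59141283  24.58436515]
t=3.06 p=[0.4254 0.3378 0.1304] F=[ 0.15 -0.07 -0.15] gap=0.0851 gf=0.0
t=4.22 p=[0.4261 0.3368 0.0086] F=[ 0.73  0.66 -0.11] gap=0.0855 gf=0.0
t=4.70 p=[0.426  0.3368 0.0086] F=[-2.63 -2.17 10.79] gap=0.0450 gf=61.0
t=5.41 p=[0.4253 0.3361 0.119 ] F=[-0.23  0.09 -3.14] gap=0.0455 gf=61.3
```

```bash
python3 - <<'E'
from h import *
bot.movep([*BED,.12],[180,0,yaw]);print(st())
bot.move_linear([*BED,.035],max_speed=.15,contact_N=10);print(st())
print(bot.move_linear([*BED,.018],max_speed=.03,contact_N=5),st())
snap("top","t1.png")
snap("scene","s1.png")
a=cv2.imread("pics/t1.png")[205:300,255:415];b=cv2.imread("pics/s1.png")[210:305,225:385]
cv2.imwrite("pics/c1.png",np.vstack([cv2.resize(x,(480,285),interpolation=cv2.INTER_CUBIC) for x in(a,b)]))
E
```

```text
t=6.81 p=[ 0.57   -0.0073  0.1197] F=[-0.51  1.14 -1.85] gap=0.0458 gf=61.4
t=7.53 p=[ 0.5706 -0.0088  0.0356] F=[ 0.33 -0.34 -2.88] gap=0.0451 gf=61.4
True t=8.03 p=[ 0.5703 -0.0088  0.0203] F=[0.1  0.02 5.52] gap=0.0451 gf=61.3
```

View pics/c1.png

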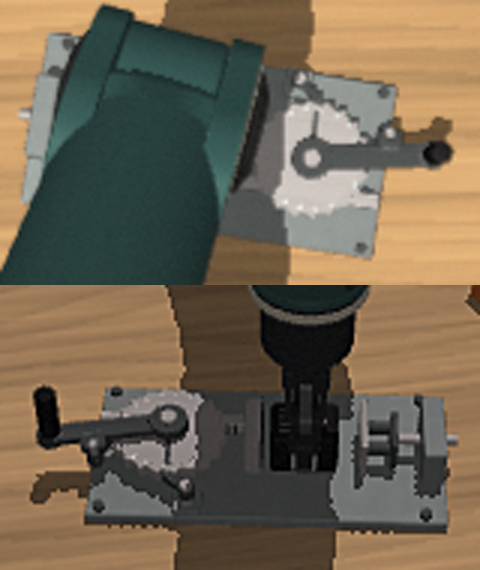

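```bash
cat >> h.py <<'E'
def pose(a,z=.062,r=.0985):
    f=np.radians(yaw+204)-a;return [*(PIV+r*np.array([np.cos(f),np.sin(f)])),z],[180,0,np.degrees(f)-180]
def tool():
    "tool angle (tangential, rad), radius, drive push (N, + = resisting the drive stroke), time"
    s=status.read_state();d=np.array(s["position"][:2])-PIV;f=np.arctan2(d[1],d[0])
    a=(np.radians(yaw+204)-f+np.pi)%(2*np.pi)-np.pi
    return round(a,4),round(np.hypot(*d),4),round(float(np.dot(s["force"][:2],[-np.sin(f),np.cos(f)])),2),round(s["t"],2)
def go(a,speed=.1,contact=None):
    p,o=pose(a);return bot.move_linear(p,o,max_speed=speed,contact_N=contact)
E
python3 - <<'E'
from h import *
command_gripper(.08);print(st())
bot.move_linear([*BED,.12],max_speed=.2)
p,o=pose(.26,.15);bot.movep(p,o);print(st())
snap("top","t2.png")
for c in ("top","scene"):
    viewer.snapshot(c)
    for n in("knob","pivot","jaw","case"):
        for r in spotter.mark_of(c,n)[:2]:print(c,n,round(r["conf"],2),np.round(r["xyz"],4))
im=cv2.imread("pics/t2.png")[205:300,255:415];cv2.imwrite("pics/c2.png",cv2.resize(im,None,fx=4,fy=4,interpolation=cv2.INTER_CUBIC))
E
```

```text
t=8.57 p=[ 0.5697 -0.0088  0.0201] F=[0.06 0.55 0.5 ] gap=0.0799 gf=0.0
t=10.09 p=[ 0.5467 -0.2217  0.1491] F=[-1.07  0.64  0.06] gap=0.0803 gf=0.0
top knob 0.91 [ 0.5472 -0.2223  0.1005]
top pivot 0.63 [ 0.5509 -0.1261  0.0457]
top jaw 0.74 [ 0.5615 -0.0502  0.015 ]
top case 0.91 [ 0.5696 -0.0091  0.015 ]
top case 0.85 [ 0.5307  0.3162 -0.0015]
scene knob 0.98 [ 0.547  -0.223   0.0997]
scene pivot 0.83 [ 0.55   -0.1258  0.0401]
scene jaw 0.57 [ 0.564  -0.0417  0.0114]
scene case 0.97 [ 0.5694 -0.0071  0.009 ]
scene case 0.94 [0.3839 0.2236 0.0037]
```

View pics/c2.png

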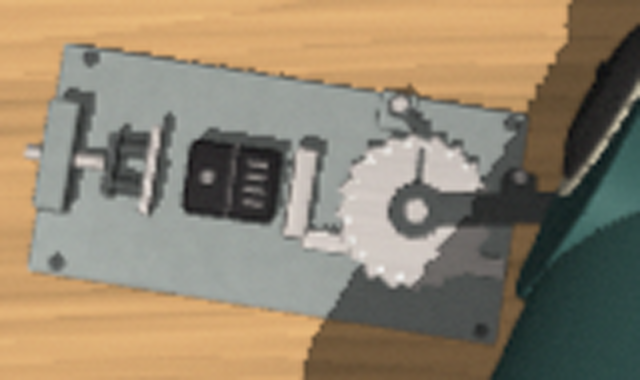

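The picture shows the case flat on the bed at crop (231,180), square between the jaw at (298,190) and the pad at (150,170). Next: go to the knob.

```bash
sed -i 's/PIV=np.array(\[.549,-.124\])/PIV=np.array([.5493,-.1245])/' h.py; python3 - <<'E'
from h import *
p,o=pose(.255);print(bot.move_linear(p,o,max_speed=.15,contact_N=8),st())
command_gripper(.022);print(st(),tool())
for a in (.15,.06):go(a);print(tool())
print(go(-.06,.06,6),tool())
E
```

```text
False t=11.38 p=[ 0.5479 -0.2233  0.0627] F=[0.67 0.23 0.47] gap=0.0800 gf=0.0
t=11.96 p=[ 0.5476 -0.223   0.0621] F=[ 0.05  0.07 -0.29] gap=0.0221 gf=0.0 (np.float64(0.2548), np.float64(0.0985), 0.05, 11.96)
(np.float64(0.1494), np.float64(0.0985), -0.56, 12.22)
(np.float64(0.0622), np.float64(0.0985), -0.15, 12.47)
True (np.float64(-0.0057), np.float64(0.0984), -1.12, 12.7)
```

```bash
python3 - <<'E'
from h import *
print(go(-.05,.05,7),tool(),st())
for a in (.1,.2,.3,.4,.48,.52,.56): go(a,.15);print(a,tool())
E
```

```text
False (np.float64(-0.0102), np.float64(0.0983), -19.87, 12.95) t=12.95 p=[ 0.5734 -0.2198  0.0611] F=[-20.18  -1.25   6.45] gap=0.0215 gf=9.6
0.1 (np.float64(0.1013), np.float64(0.0985), 0.04, 13.25)
0.2 (np.float64(0.1967), np.float64(0.0983), 0.51, 13.5)
0.3 (np.float64(0.2968), np.float64(0.0984), 0.85, 13.75)
0.4 (np.float64(0.3969), np.float64(0.0983), -0.68, 14.0)
0.48 (np.float64(0.4767), np.float64(0.0983), 0.06, 14.25)
0.52 (np.float64(0.517), np.float64(0.0984), 1.27, 14.5)
0.56 (np.float64(0.559), np.float64(0.0984), -0.31, 14.75)
```

```bash
cat >> h.py <<'E'
def stroke(angs,speed=.15):
    L=[]
    for a in angs: go(a,speed);t=tool();L.append((round(float(t[0])-.033,3),t[2]))
    print("drive",L,t[3])
def back(end=.013,contact=None,start=.5):
    for a in np.linspace(start,end,4):go(a,.25)
    print("back",tool())
E
python3 - <<'E'
from h import *
stroke([.65,.75,.83,.855])
back(start=.6)
stroke([.14,.25,.32,.39,.44,.48,.52])
E
```

```text
drive [(0.617, 0.16), (0.715, 0.44), (0.794, 0.3), (0.819, 0.91)] 15.75
back (np.float64(0.0223), np.float64(0.0984), -0.38, 17.18)
drive [(0.115, 0.97), (0.216, -0.12), (0.284, -0.16), (0.355, -0.36), (0.405, 0.21), (0.446, 0.27), (0.486, 0.01)] 18.97
```

```bash
python3 - <<'E'
from h import *
stroke([.6,.68,.75,.8,.835,.855])
back(start=.6)
snap("top","t3.png");im=cv2.imread("pics/t3.png")[205:300,255:415];cv2.imwrite("pics/c3.png",cv2.resize(im,None,fx=4,fy=4,interpolation=cv2.INTER_CUBIC))
E
```

```text
drive [(0.567, -0.47), (0.646, -1.71), (0.716, 0.36), (0.765, -0.1), (0.8, -0.34), (0.821, 0.74)] 20.47
back (np.float64(0.0226), np.float64(0.0983), 0.45, 21.9)
```

View pics/c3.png

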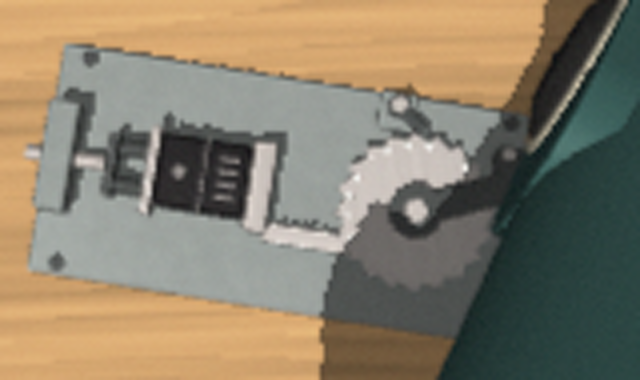

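The case now touches or nearly touches the end pad: case edge at crop (155,170), jaw at (263,185). From here I creep slowly to feel the load.

```bash
python3 - <<'E'
from h import *
go(.12,.1)
stroke(np.arange(.16,.53,.03),.03)
E
```

```text
drive [(0.126, 0.51), (0.157, 1.46), (0.186, 0.41), (0.217, 1.07), (0.247, 0.87), (0.277, 1.87), (0.307, 0.84), (0.337, 1.24), (0.367, 1.94), (0.397, 2.62), (0.427, 1.95), (0.456, 3.61), (0.486, 4.01)] 25.49
```

```bash
python3 - <<'E'
from h import *
stroke(np.arange(.55,.83,.03),.03)
stroke([.845,.855],.03)
E
```

```text
drive [(0.515, 3.2), (0.545, 3.83), (0.575, 4.41), (0.605, 4.7), (0.634, 4.81), (0.664, 5.09), (0.694, 5.2), (0.723, 5.22), (0.753, 5.73), (0.782, 5.75)] 27.99
drive [(0.806, 7.05), (0.815, 7.72)] 28.49
```

```bash
python3 - <<'E'
from h import *
go(.7,.06);print(tool())
back(start=.55,end=.03)
print(go(-.035,.05),tool())
print(go(-.008,.05),tool())
command_gripper(.07);print(st())
p,o=pose(-.008,.16);bot.move_linear(p,o,max_speed=.15)
bot.movep([.42,-.1,.35],o);print(st())
snap("top","t4.png");
for c in("top","scene"):
    viewer.snapshot(c)
    for n in("knob","jaw","case","flask","mug","driver","bit_box"):
        for r in spotter.mark_of(c,n)[:1]:print(c,n,round(r["conf"],2),np.round(r["xyz"],4))
im=cv2.imread("pics/t4.png")[205:300,255:415];cv2.imwrite("pics/c4.png",cv2.resize(im,None,fx=4,fy=4,interpolation=cv2.INTER_CUBIC))
E
```

```text
(np.float64(0.7061), np.float64(0.0984), -0.9, 28.9)
back (np.float64(0.038), np.float64(0.0983), 0.17, 30.18)
False (np.float64(-0.0083), np.float64(0.0985), -9.19, 30.45)
False (np.float64(-0.0028), np.float64(0.0985), -0.66, 30.7)
t=31.22 p=[ 0.5732 -0.2201  0.062 ] F=[-0.04  0.26 -0.14] gap=0.0697 gf=0.0
t=33.08 p=[ 0.4203 -0.1001  0.3492] F=[ 0.01  0.2  -0.65] gap=0.0698 gf=0.0
top knob 0.88 [ 0.5715 -0.2185  0.0979]
top jaw 0.79 [ 0.5686 -0.0109  0.0122]
top case 0.88 [ 0.5327  0.317  -0.001 ]
top flask 0.9 [ 0.5066 -0.4192  0.0041]
top mug 0.82 [ 0.6575 -0.3864  0.0016]
top driver 0.79 [0.7387 0.0266 0.004 ]
top bit_box 0.68 [0.6831 0.3453 0.0023]
scene knob 0.97 [ 0.5706 -0.2195  0.1038]
scene jaw 0.78 [ 0.57   -0.0083  0.012 ]
scene case 0.98 [0.5741 0.0196 0.0112]
scene mug 0.61 [ 0.6559 -0.3851 -0.0029]
scene driver 0.67 [0.7401 0.0229 0.0016]
scene bit_box 0.81 [6.864e-01 3.440e-01 3.000e-04]
```

View pics/c4.png

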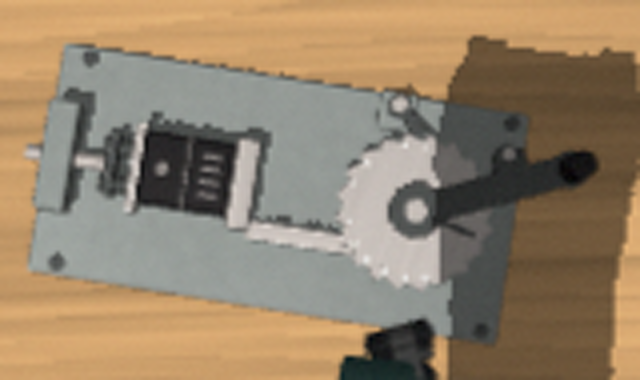

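The jaw holds the case against the compressed end pad. The wheel mark has turned about 107°, which is 6 notches. The pad moved from crop (152,170) to (138,165), about 8.5 mm or 26 N. The lever is on its 0 stop and the bystanders have not moved.

```bash
python3 -c "
from h import *
print(job.finish_job())"
```

```text
the job is handed in; nothing more can be done
None
```

The job is handed in: the black case sits flat in the clamp, squeezed at notch 6 with an estimated 25–28 N (the next notch would be about 45 N). The lever is back on its 0 stop, the robot is clear of everything, the flask, mug, screwdriver and bit box have not moved, and the clock read about 33 s of the 69 s allowed.

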